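# Draw the cork mat out and lay it beside the trivet

### The job

Make one long rest for a hot roasting dish: draw the thin cork mat out from under the little worktop shelf and slide it up against the left side of the wooden trivet (left as the robot sees it), a long edge of the mat touching that side, square to it and centred on it. The mat is too wide to grip, so press down on its top and drag it, keeping it flat on the worktop; leave the tin, the glass and the things on the shelf where they stand, and let go at the end.

Things in the scene. Friction and masses are not known exactly. Their poses are not given: they have to be found in the camera images.
- cork_mat: Loose thin cork mat with a brown line round its top, 140 (x) x 110 (y) x 6 mm, 0.1 to 0.2 kg. Origin: centre of its underside; x roughly away from the robot, z up. It starts flat on the worktop under the shelf, near short edge 0 to 25 mm behind the shelf's front. Grippy cork face, smooth back: fingertips pressing with 6 to 15 N drag it along (friction at the tips about 1.2, on the worktop 0.35).
- wood_trivet: Square brown wooden trivet with diagonal slots, 156 x 156 x 12 mm, right of the middle, in front of the shelf. Non-slip: it does not move when pushed. Origin: centre of its underside; x roughly away from the robot, y to its left, z up. Its left side is at y = +78 mm; with the mat in place the mat's origin is at x = 0, y = +133 mm in this frame.
- riser: Fixed low shelf: oak board 180 (x) x 250 (y) x 15 mm, underside 150 mm up, on four black legs 14 mm square at x = +-75, y = +-112 mm; 10 x 12 mm bars under the board's sides; front open. Origin: on the worktop under the board's centre; front edge at x = -90 mm, facing the robot. No room for an upright tool under it: lean it back toward the robot about 30 degrees, tips reaching under.
- riser_front (a point): Middle of the shelf's front edge, but at worktop height. A wall cupboard hangs above and behind it, 0.46 m above the worktop.
- tin: Bystander: short food tin, 75 mm diameter x 58 mm tall. Origin: centre of its base. It stands at the left near the worktop's front edge, or at the right of the shelf by the hob.
- glass_cup: Bystander: clear drinking glass, 63 mm diameter x 87 mm tall. Origin: centre of its base. It stands in the other of the tin's two places.
- tumbler: Bystander on the shelf: square pale green glass tumbler, 71 x 71 x 58 mm. Origin: centre of its base.
- brown_bottle: Bystander on the shelf: spice bottle with a black cap, 52 mm diameter x 100 mm tall. Origin: centre of its base.

How it is judged:
By the outcome, as a careful person would: the job done as asked, in the order asked, and still so for the second after the job is handed in, with the robot touching nothing.
It also fails if it takes over 61 s, if anything falls off the work surface, if the arm or the gripper's body presses on something with over 40 N, if the wrist force passes 120 N, or if a joint passes its speed limit or range.

### The arm

A 6-joint arm with a two-finger parallel gripper is mounted at the origin on a cart in front of the work surface, level with it; the furniture and walls round the work are solid. World frame = base frame: x ahead of the robot, y to its left, z up, the work surface at z = 0. Lengths are in m, angles in rad, forces in N, time in s.
With the tool pointing down it reaches from about 0.375 to 0.9 m from the base axis. Payload 3.1 kg.
Tool frame: the origin (TCP) lies between the finger pads; the fingertips stand 22 mm ahead of it and the grasp point (between the pads) lies 3 mm ahead of it; z points along the fingers, y is the line along which they close (so a half turn about z gives the same grasp; the last joint's range is limited). The gripper opens to 87 mm and grips with 3 to 60 N. Pads are 19 mm wide; open, the fingers measure 117 mm over their backs; the gripper's body (75 mm by 190 mm) begins 51 mm behind the grasp point.
Start: joints at [-1.333, 0.527, 1.433, -0, 1.181, -0.178], TCP at [0.252, -0.572, 0.245] pointing down, gripper open.
Joint ranges: [-3.08, 3.08], [-0.75, 2.2], [0.22, 2.44], [-1.43, 4.57], [0, 2.65], [-2.85, 2.85]. Speed limits (rad/s): [2.79, 2.79, 3.14, 3.14, 3.14, 3.14].

### API

Orientations are given as a unit quaternion [x, y, z, w].
In Python, from rig import robot gives the robot as it stands.
- The arm moves only by the tool move_arm, never from a script. Its argument "series" is text: rows parted by semicolons, each of 6 numbers parted by spaces: the shift along the tool's x, y, z in mm, then the turn, a rotation vector about the tool's x, y, z in degrees. In form: dx dy dz ax ay az; .... A call has 1 to 8 rows; each row is the pose to reach, as a shift and turn from the pose commanded when the call began, along the tool's axes at that moment; what a row does not reach only later rows make up. A row lasts 1/12 s, in which the tool goes at most 41.7 mm and 7.16 degrees, less where a joint would pass 70% of its speed; a pose out of reach is approached as far as the arm can. A call with a gripper value outside its range is refused whole. "jaw" is the opening, from 0 (shut) to 1 (fully open), set as the call begins (left out, the last holds). The fingers move at their own pace and stop on an object; "newtons" is the grip in N (left out, the last holds). Time passes only in rows, so rows that repeat a pose let the fingers close. It gives the time, the measured TCP pose, the force, the opening and the grip force at its end, in the units of the state.
- robot.get_obs(): the state, without advancing time (a new reading comes with each control period).
- robot.camera(name): name is "side" or "top" or "wrist"; returns a dict with "img" (400x640x3 uint8, red, green, blue), "mtx" (3x3 intrinsics, pixels), "world_to_cam" (4x4, takes a point from world to camera coordinates). Camera axes: x right, y down, z forward; pixel columns grow to the right and rows downward; lengths in m; the calibration is good to about 2 mm. The wrist camera is an equidistant fisheye: a pixel r from the principal point sees the ray r / f radians off the axis. A picture is of the moment at which its call begins. There is no depth.
- robot.hand_in(): hands the job in; it is judged then, once.
Trained networks look in a picture, given as the dict that the camera call returned (one of the last four; its "shot" number tells which), for a name from the list of things; names that differ only in an ending like _2 or _b are one class to them, and where a whole thing is asked for, a point or a joint stands for the part that bears it (a point fixed in the world has none). Each returns a list of dicts, best first, with "p" (0 to 1); they miss things now and then, are a little off and sometimes report something else, mostly with a low value. They report only what shows in the picture. A call takes as long as a camera call.
- robot.search_frame(picture, thing): "xyz" ([x, y, z] in m, in world coordinates, good to about 4 mm: the middle of the surface that is visible of it).
- robot.tip_of(picture, thing): "xyz" ([x, y, z] in m, in world coordinates, good to about 4 mm: a listed point, or the origin of a listed thing).
The state is a dict: "time": time; "q": joint angles; "joint_velocities": joint speeds; "joint_torque": joint torques, N m; "position": TCP position; "tool_rot": TCP orientation; "ft_force": force on the tool from outside, world axes, zero at the start; "moment": the same for the moment, N m; "grip_width": finger opening in m; "grip_force": force on a finger pad.
Only numpy, scipy, OpenCV 4.12 (cv2) and the standard library are available. Lean on these libraries where they do the work, as an engineer would, in place of code of your own. Each camera call takes 0.05 s, during which the arm holds its last target. There are 200 camera calls.

## Working session

There is one attempt and no reset: what is moved stays moved. The work goes in short steps, Python scripts to look and compute and a tool call to move; the robot and the scene stay as the last step left them, time stands still between calls to the robot, and variables do not carry over. Pictures are saved under pics/ and viewed, at most 10 in all, crops included, and the job is handed in when it is done.

Besides the shell and the picture viewer there is one more tool, called after ">>>" in YAML: its name, and indented under it one key for each argument. move_arm: Moves the arm, as the interface text tells. Its arguments: {"type":"object","properties":{"series":{"type":"string"},"jaw":{"type":"number"},"newtons":{"type":"number"}},"required":["series"]}

```bash
ls; mkdir -p pics; python3 - <<'E'
from rig import robot
import cv2,numpy as np
for n in ["top","side"]:
    c=robot.camera(n); cv2.imwrite(f"pics/{n}0.png",c["img"][:,:,::-1])
    print(n,np.round(c["mtx"],1).tolist(),np.round(c["world_to_cam"],3).tolist())
    for t in ["cork_mat","wood_trivet","riser","riser_front","tin","glass_cup","tumbler","brown_bottle"]:
        r=robot.tip_of(c,t)[:2]; print(t,[(np.round(a["xyz"],3).tolist(),round(a["p"],2)) for a in r])
o=robot.get_obs();print(o["time"],o["position"],o["tool_rot"],o["ft_force"])
E
```

```text
pics
top [[473.3, 0.0, 318.5], [0.0, 473.3, 201.5], [0.0, 0.0, 1.0]] [[-0.419, -0.908, -0.005, 0.334], [-0.707, 0.33, -0.625, 0.424], [0.569, -0.259, -0.78, 0.953], [0.0, 0.0, 0.0, 1.0]]
cork_mat [([0.626, 0.156, -0.001], 0.9)]
wood_trivet [([0.441, -0.035, -0.001], 0.65)]
riser []
riser_front []
tin [([0.706, -0.085, 0.004], 0.79)]
glass_cup []
tumbler []
brown_bottle [([0.632, 0.123, 0.165], 0.71)]
side [[510.2, 0.0, 319.5], [0.0, 510.2, 197.6], [0.0, 0.0, 1.0]] [[-0.262, -0.965, 0.016, 0.264], [-0.607, 0.152, -0.78, 0.415], [0.75, -0.214, -0.625, 0.754], [0.0, 0.0, 0.0, 1.0]]
cork_mat [([0.624, 0.15, -0.005], 0.69)]
wood_trivet [([0.442, -0.037, -0.0], 0.93)]
riser []
riser_front []
tin [([0.706, -0.082, 0.002], 0.64)]
glass_cup [([0.375, 0.308, 0.004], 0.72)]
tumbler [([0.688, 0.232, 0.164], 0.76)]
brown_bottle [([0.637, 0.123, 0.167], 0.64)]
0.9 [ 0.25248104 -0.57169884  0.2445436 ] [ 9.78465234e-01  2.06411688e-01  7.57261226e-06 -2.28508985e-05] [-0.26604458 -0.08963673  0.85838747]
```

View pics/top0.png

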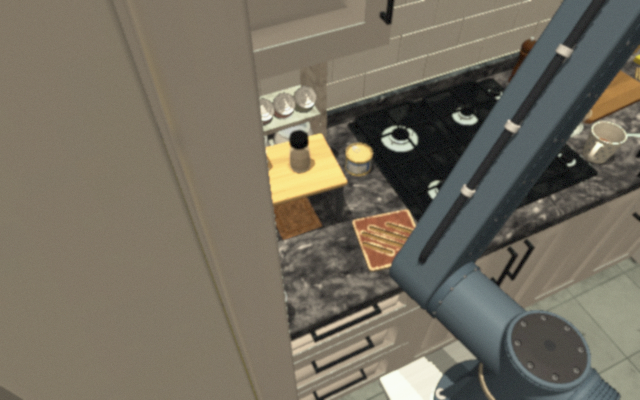

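View pics/side0.png

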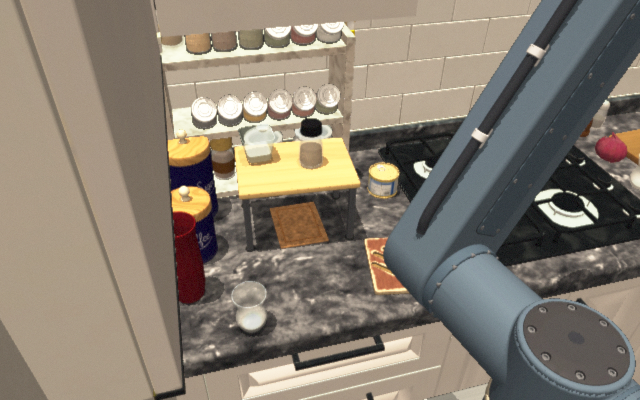

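The views show the mat under the shelf (side px about 300,225), the trivet at about (385,265) partly hidden by the arm, the tin right of the shelf and the glass front left at (250,308). I'll enlarge the relevant part.

```bash
python3 - <<'E'
import cv2
i=cv2.imread("pics/side0.png")[140:310,225:425]
cv2.imwrite("pics/c1.png",cv2.resize(i,(800,600) if 0 else (700,595),interpolation=cv2.INTER_CUBIC))
E
```

```text
(no output)
```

View pics/c1.png

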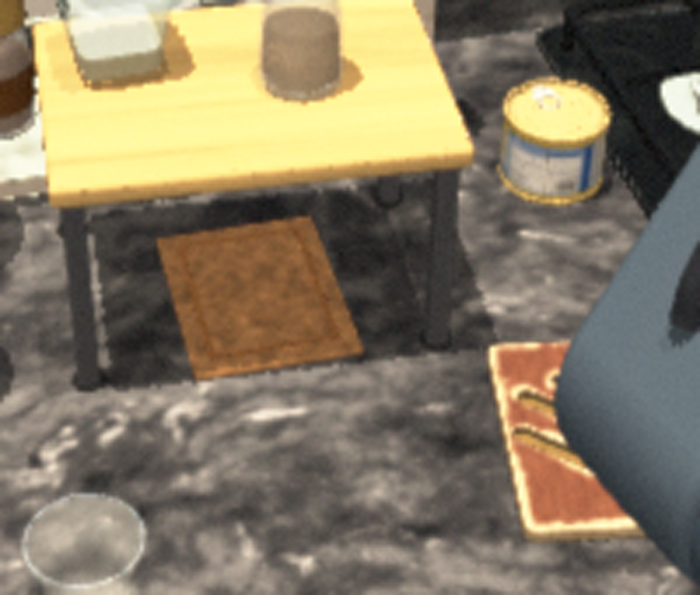

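The crop shows the mat's four corners at crop px (158,240), (311,217), (361,350), (203,374), and the trivet's left side from (490,345) to (525,527). The front leg feet are at (87,385) and (437,343).

```bash
cat > h.py <<'E'
import numpy as np,cv2
from scipy.spatial.transform import Rotation as R
def ray(c,uv,z,fish=False):
    K=np.array(c["mtx"]);T=np.array(c["world_to_cam"])
    d=np.linalg.inv(K)@[uv[0],uv[1],1]
    if fish:
        r=np.hypot(d[0],d[1]); d=np.array([*(d[:2]/r*np.sin(r)),np.cos(r)])
    o=-T[:3,:3].T@T[:3,3]; w=T[:3,:3].T@d
    return o+w*(z-o[2])/w[2]
def rows(o,p,q=None):
    """shift (mm) and rotvec (deg) in tool frame from obs/pose o=(pos,quat) to p,q"""
    r=R.from_quat(o[1]); s=r.inv().apply(np.array(p)-o[0])*1000
    t=(r.inv()*R.from_quat(q)).as_rotvec(degrees=True) if q is not None else np.zeros(3)
    return np.round(s,1),np.round(t,2)
E
python3 - <<'E'
from rig import robot
from h import *
c=robot.camera("side")
f=lambda u,v,z:ray(c,(225+u/3.5-.36,140+v/3.5-.36),z)
m=[f(*p,.006) for p in [(158,240),(311,217),(361,350),(203,374)]]
print(np.round(m,4)); print("c",np.mean(m,0),[np.linalg.norm(m[i]-m[i-1]) for i in range(4)])
for i,j in((3,0),(2,1)): d=m[j]-m[i];print("ang",np.degrees(np.arctan2(d[1],d[0])))
d=m[3]-m[2];print("ang",np.degrees(np.arctan2(-d[0],d[1])))
t=[f(490,345,.012),f(525,527,.012)];print(np.round(t,4));d=t[0]-t[1];print(np.linalg.norm(d),np.degrees(np.arctan2(d[1],d[0])))
for p in[(87,388),(437,348)]:print("leg",f(*p,0))
for p in[(55,205),(470,165)]:print("board",f(*p,.150))
for p in[(55,190),(470,152)]:print("boardtop",f(*p,.165))
E
```

```text
[[0.6879 0.2096 0.006 ]
 [0.6864 0.1018 0.006 ]
 [0.5487 0.1049 0.006 ]
 [0.5521 0.207  0.006 ]]
c [0.61877918 0.15583747 0.006     ] [np.float64(0.1357641203994707), np.float64(0.10781732222004516), np.float64(0.13779523264464205), np.float64(0.10216248072872862)]
ang 1.0838556637473504
ang -1.3037785178092962
ang -1.9282281242837453
[[0.5268 0.026  0.012 ]
 [0.3788 0.0563 0.012 ]]
0.15115722455706954 -11.591482838738711
leg [ 5.63852410e-01  2.78754457e-01 -1.11022302e-16]
leg [0.54447001 0.05503009 0.        ]
board [0.5618723  0.28688502 0.15      ]
board [0.53988242 0.04428282 0.15      ]
boardtop [0.55643752 0.28645815 0.165     ]
boardtop [0.53336038 0.04749922 0.165     ]
```

```bash
cat >> h.py <<'E'
def q(lean,yaw):  # tool z leaning: tips away from robot; x ahead
    l,y=np.radians(lean),np.radians(yaw)
    M=np.array([[np.cos(l),0,np.sin(l)],[0,-1,0],[np.sin(l),0,-np.cos(l)]])
    return (R.from_euler("z",y)*R.from_matrix(M)).as_quat()
E
python3 - <<'E'
from rig import robot
from h import *
c=robot.camera("wrist");T=np.array(c["world_to_cam"]);o=robot.get_obs()
r=R.from_quat(o["tool_rot"]);print("cam in tool",r.inv().apply(-T[:3,:3].T@T[:3,3]-o["position"]),r.inv().apply(T[2,:3]))
s=(o["position"],o["tool_rot"])
print(rows(s,[.43,-.28,.26],q(0,-5)),rows(s,[.43,.13,.26],q(0,-5)))
E
```

```text
cam in tool [ 0.06539654  0.00082702 -0.14006182] [-2.39858251e-01  2.11961091e-04  9.70807898e-01]
(array([ 280.2, -195.2,  -15.4]), array([ 0.  ,  0.  , 28.83])) (array([ 445.8, -570.2,  -15.5]), array([ 0.  ,  0.  , 28.83]))
```

```bash
python3 - <<'E'
from rig import robot
from h import *
o=robot.get_obs();s=(o["position"],o["tool_rot"])
for p in ([.43,-.29,.26],[.43,.13,.26]): print(rows(s,p))
print(rows(s,s[0],(R.from_euler("z",175,degrees=True)*R.from_quat(q(0,0))).as_quat()))
E
```

```text
(array([ 276.2, -186. ,  -15.4]), array([0., 0., 0.]))
(array([ 445.8, -570.2,  -15.5]), array([0., 0., 0.]))
(array([0., 0., 0.]), array([  -0.  ,    0.  , -151.17]))
```

>>> move_arm:
  series: "34 -24 -2 0 0 -7; 69 -47 -4 0 0 -14; 104 -71 -6 0 0 -21; 138 -95 -8 0 0 -28; 173 -119 -10 0 0 -35; 207 -142 -12 0 0 -42; 242 -166 -14 0 0 -49; 276 -190 -15 0 0 -56"
  jaw: 0.45

```text
time: 1.67
position: [0.428, -0.2867, 0.26]
tool_rot: [0.765, 0.644, 0.0, 0.001]
ft_force: [0.5, -0.3, -1.2]
grip_width: 0.0433
grip_force: 0.0
```

>>> move_arm:
  series: "39 -7 0 0 0 -7; 79 -14 0 0 0 -14; 118 -20 0 0 0 -21; 158 -27 0 0 0 -28; 197 -34 0 0 0 -35; 236 -41 0 0 0 -42; 276 -48 0 0 0 -49; 315 -54 0 0 0 -56"

```text
time: 2.33
position: [0.4292, 0.0333, 0.2598]
tool_rot: [0.373, 0.928, 0.0, 0.0]
ft_force: [1.6, 1.3, -0.3]
grip_width: 0.0391
grip_force: 0.0
```

```bash
python3 - <<'E'
from rig import robot
from h import *
o=robot.get_obs();s=(o["position"],o["tool_rot"])
print(o["time"],o["q"],o["position"],R.from_quat(o["tool_rot"]).apply([1,0,0]))
# flipped tool: tool x toward robot; z leans ahead
def qf(l,y): return (R.from_quat(q(l,y))*R.from_euler("z",180,degrees=True)).as_quat()
print(rows(s,[.43,.155,.26],qf(0,-5)))
c=robot.camera("side");cv2.imwrite("pics/s2.png",c["img"][:,:,::-1])
w=robot.camera("top")
for cc in (c,w):
  for t in ["cork_mat","wood_trivet","riser_front","riser"]:
    print(t,[(np.round(a["xyz"],3).tolist(),round(a["p"],2)) for a in robot.tip_of(cc,t)[:1]])
E
cat >> h.py <<'E'
def qf(l,y): return (R.from_quat(q(l,y))*R.from_euler("z",180,degrees=True)).as_quat()
E
```

```text
2.3333 [-1.83489715e-01  2.42349892e-01  1.87743477e+00  1.06156567e-04
  1.02112875e+00 -9.88996576e-01] [0.4291802  0.03327526 0.25982279] [-7.21143287e-01  6.92785747e-01 -5.17720166e-04]
(array([83.7, 88.3, -0.2]), array([ 1.000e-02,  4.000e-02, -3.885e+01]))
cork_mat [([0.627, 0.154, -0.006], 0.57)]
wood_trivet []
riser_front []
riser []
cork_mat [([0.625, 0.152, 0.0], 0.68)]
wood_trivet []
riser_front []
riser []
```

>>> move_arm:
  series: "14 15 0 0 0 -6.5; 28 30 0 0 0 -13; 42 44 0 0 0 -19.5; 56 59 0 0 0 -26; 70 74 0 0 0 -32.5; 84 88 0 0 0 -39; 84 88 0 0 0 -39"

```text
time: 3.42
position: [0.431, 0.1544, 0.2595]
tool_rot: [0.044, 0.999, 0.001, 0.0]
ft_force: [0.3, 0.0, -0.1]
grip_width: 0.0391
grip_force: 0.0
```

```bash
python3 - <<'E'
from rig import robot
from h import *
o=robot.get_obs();s=(o["position"],o["tool_rot"])
print(o["time"],np.round(o["q"],2),o["position"],o["ft_force"])
Q=qf(30,-5);z=R.from_quat(Q).apply([0,0,1])
tip=lambda x,y,h:np.array([x,y,h])-.022*z
print("z",z);print(rows(s,tip(.49,.155,.09),Q))
s2=(tip(.49,.155,.09),Q)
for p in[(.49,.155,.04),(.575,.1535,.04),(.575,.1535,.006)]:print(rows(s2,tip(*p),Q))
c=robot.camera("wrist");cv2.imwrite("pics/w1.png",c["img"][:,:,::-1])
for t in ["cork_mat","wood_trivet","riser_front","riser"]:
    print(t,[(np.round(a["xyz"],3).tolist(),round(a["p"],2)) for a in robot.tip_of(c,t)[:1]])
E
```

```text
3.4167 [ 0.1   0.28  1.82  0.    1.04 -1.39] [0.43099735 0.15444355 0.25950916] [ 0.34214584  0.02388511 -0.07851186]
z [ 0.49809735 -0.04357787 -0.8660254 ]
(array([-47.7,   5.5, 150.5]), array([ 7.000e-02, -2.999e+01, -1.000e-02]))
(array([25. ,  0. , 43.3]), array([0., 0., 0.]))
(array([-48.4,   5.9,  85.7]), array([0., 0., 0.]))
(array([-31.4,   5.9, 115.1]), array([0., 0., 0.]))
cork_mat [([0.628, 0.159, 0.001], 0.78)]
wood_trivet [([0.443, -0.034, -0.001], 0.84)]
riser_front [([0.628, 0.157, -0.0], 0.52)]
riser []
```

View pics/w1.png

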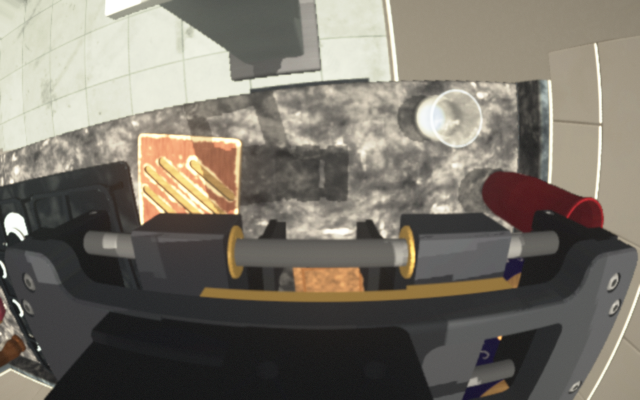

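The wrist view shows the trivet with corners at px (138,134), (241,137), the glass at (450,118) well clear, and the mat's near edge between the fingers at (330,266). I'll lean and lower in front of the shelf.

>>> move_arm:
  series: "-10 1 30 0 -6 0; -20 2 60 0 -12 0; -29 3 90 0 -18 0; -38 4 120 0 -24 0; -48 5.5 150 0 -30 0; -48 5.5 150 0 -30 0; -48 5.5 150 0 -30 0"

```text
time: 4.25
position: [0.4813, 0.1323, 0.1456]
tool_rot: [0.058, 0.974, -0.048, 0.213]
ft_force: [0.7, -0.3, 0.6]
grip_width: 0.0392
grip_force: 0.0
```

```bash
python3 - <<'E'
from rig import robot
from h import *
o=robot.get_obs();s=(o["position"],o["tool_rot"])
print(o["time"],np.round(o["q"],2),o["position"],o["ft_force"])
z=R.from_quat(s[1]).apply([0,0,1]);print("z",z,"tip",s[0]+.022*z)
for p in[(.51,.155,.04),(.575,.1535,.035),(.575,.1535,.006)]:print(rows(s,np.array(p)-.022*z,qf(30,-5)))
c=robot.camera("side");cv2.imwrite("pics/s3.png",cv2.resize(c["img"][100:320,180:440,::-1],(709,600)))
w=robot.camera("wrist")
for p in[(138,134),(241,137)]:print("x") 
E
```

```text
4.25 [ 0.15  0.48  2.1  -0.86  0.24 -0.5 ] [0.48127309 0.13234978 0.14557682] [ 0.73868192 -0.30383614  0.60139468]
z [ 0.40882499 -0.11893294 -0.90482986] tip [0.49026724 0.12973325 0.12567056]
(array([20.5, 33.6, 82.6]), array([-4.79, -5.19, -0.58]))
(array([-36.2,  41.1, 113.9]), array([-4.79, -5.19, -0.58]))
(array([-24. ,  43.2, 140.1]), array([-4.79, -5.19, -0.58]))
x
x
```

View pics/s3.png

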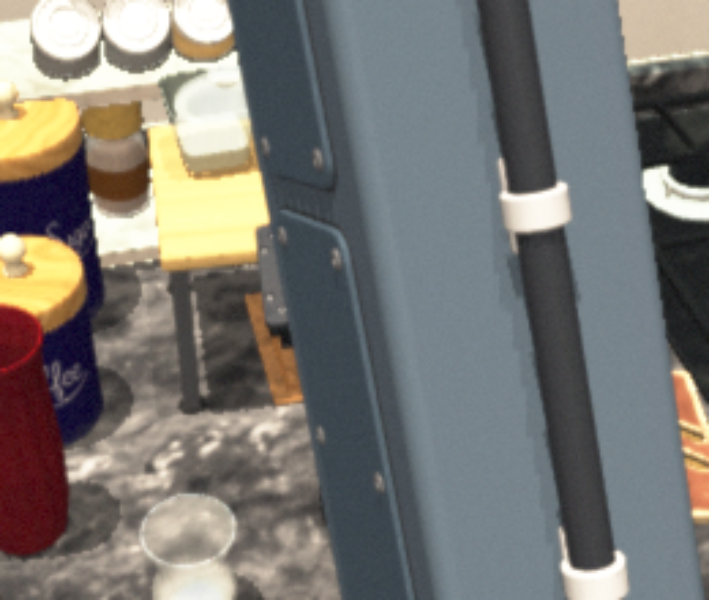

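The side view shows only the arm in front of the shelf, with nothing touched. Joint 5 is near zero, meaning the wrist is close to singular, so I'll fit the kinematics before going further.

```bash
cat > kin.py <<'E'
from h import *
from scipy.optimize import least_squares
E=lambda a,t:R.from_euler(a,t)
def fk(P,q,s4=1,s6=1):
    z0,L1,L2,d,Lt,x0,e,w=P
    r=E("z",q[0]);p=r.apply([x0,0,z0])
    r=r*E("y",q[1]);p=p+r.apply([e,0,L1])
    r=r*E("y",q[2]);p=p+r.apply([0,d,L2])
    r=r*E("z",s4*q[3])*E("y",q[4]);p=p+r.apply([w,0,Lt])
    return p,r*E("z",s6*q[5])
E
python3 - <<'E'
from rig import robot
from kin import *
o=robot.get_obs()
D=[([-1.333,.527,1.433,0,1.181,-.178],[.2525,-.5717,.2445]),
([-1.83489715e-01,2.42349892e-01,1.87743477,1.06e-4,1.02112875,-.988996],[.42918,.033275,.259823]),
([.1,.28,1.82,0,1.04,-1.39],[.431,.1544,.2595]),(o["q"],o["position"])]
for s4 in(1,-1):
  for free in (5,8):
    f=lambda P:np.concatenate([fk(list(P)+[0]*(8-len(P)),q,s4)[0]-p for q,p in D])
    r=least_squares(f,[.3,.35,.3,.11,.3,0,0,0][:free]);print(s4,np.round(r.x,3),np.abs(r.fun).max())
  for s6 in(1,-1):
    m=fk(r.x if free==8 else r.x,o["q"],s4,s6)[1];print(s6,(m.inv()*R.from_quat(o["tool_rot"])).as_rotvec(degrees=True))
E
```

```text
1 [-0.021  0.613  0.316  0.105  0.142] 0.020396426450341676
1 [-0.493  0.661  0.164  0.111 -0.168  0.345 -0.122  0.109] 0.0008845730034280352
1 [-7.06541606e-15 -2.20794252e-14  9.00000000e+01]
-1 [-1.12764682e-14 -1.44983162e-14  3.18386120e+01]
-1 [-0.328  0.748  0.269  0.099 -0.019] 0.033024867006206465
-1 [-0.083  0.655  0.299  0.111  0.149 -0.055 -0.047 -0.104] 0.000494910405283544
1 [19.61285685 -5.59401478 -5.7122439 ]
-1 [ 15.18440814 -15.18440814 -63.22964157]
```

```bash
python3 - <<'E'
from rig import robot
from kin import *
import json
o=robot.get_obs();s=(o["position"],o["tool_rot"])
json.dump([[[-1.333,.527,1.433,0,1.181,-.178],[.2525,-.5717,.2445]],
[[-1.83489715e-01,2.42349892e-01,1.87743477,1.06e-4,1.02112875,-.988996],[.42918,.033275,.259823]],
[[.1,.28,1.82,0,1.04,-1.39],[.431,.1544,.2595]],[list(o["q"]),list(o["position"])]],open("d.json","w"))
Q=qf(0,0);print(rows(s,[.46,.15,.20],Q))
s=(np.array([.46,.15,.20]),Q);print(rows(s,[.47,.15,.15],qf(20,30)))
E
```

```text
(array([ -2.2,  10.5, -60. ]), array([-5.6 , 24.49, -6.59]))
(array([-10.,  -0.,  50.]), array([ -5.24, -19.54, -29.69]))
```

>>> move_arm:
  series: "0 2 -12 -1 5 -1.3; -1 4 -24 -2 10 -2.6; -1 6 -36 -3 15 -4; -2 8 -48 -4 20 -5.3; -2 10 -60 -5.6 24.5 -6.6; -2 10 -60 -5.6 24.5 -6.6; -2 10 -60 -5.6 24.5 -6.6"

```text
time: 4.93
position: [0.465, 0.1503, 0.2033]
tool_rot: [0.0, 1.0, 0.003, 0.005]
ft_force: [0.8, -0.8, -0.2]
grip_width: 0.0393
grip_force: 0.0
```

```bash
cat > log.py <<'E'
from rig import robot
from kin import *
import json
o=robot.get_obs();d=json.load(open("d.json"));d.append([list(o["q"]),list(o["position"])]);json.dump(d,open("d.json","w"))
z=R.from_quat(o["tool_rot"]).apply([0,0,1])
print(o["time"],np.round(o["q"],3),"tip",np.round(o["position"]+.022*z,4),"z",np.round(z,3),"x",np.round(R.from_quat(o["tool_rot"]).apply([1,0,0]),3),np.round(o["ft_force"],1))
E
python3 log.py
```

```text
4.9333 [ 0.08   0.403  1.82   0.007  0.909 -1.494] tip [0.4652 0.1505 0.1813] z [ 0.009  0.006 -1.   ] x [-1.     0.    -0.009] [ 0.8 -0.8 -0.2]
```

>>> move_arm:
  series: "-2 0 8 -0.9 -3.3 -5; -4 0 16 -1.8 -6.6 -10; -5 0 25 -2.6 -9.8 -15; -7 0 33 -3.5 -13 -20; -9 0 42 -4.4 -16.3 -25; -10 0 50 -5.2 -19.5 -29.7; -10 0 50 -5.2 -19.5 -29.7"

```text
time: 5.52
position: [0.4686, 0.1503, 0.1507]
tool_rot: [-0.254, 0.951, 0.045, 0.168]
ft_force: [-0.1, 1.2, -0.0]
grip_width: 0.0393
grip_force: 0.0
```

```bash
python3 log.py; python3 - <<'E'
from kin import *
import json
D=json.load(open("d.json"))
f=lambda P:np.concatenate([fk(list(P)+[0]*(8-len(P)),q)[0]-p for q,p in D])
g=[0.1,.4,.35,.11,.25,0,0,0]
for n in (5,8):
    r=least_squares(f,g[:n]);print(np.round(r.x,4),np.round(np.abs(r.fun).max(),4))
r=least_squares(lambda P:np.r_[f(P),.002*(P-g)],g);print(np.round(r.x,4),np.round(np.abs(f(r.x)).max(),4))
E
```

```text
5.5167 [-0.024  0.447  2.093  0.548  0.348 -2.61 ] tip [0.4752 0.154  0.1301] z [ 0.297  0.171 -0.94 ] x [-0.814 -0.468 -0.342] [-0.1  1.2 -0. ]
[0.0761 0.559  0.3298 0.111  0.1804] 0.0279
[-0.2428  0.6048  0.2426  0.1143 -0.0171  0.2278 -0.0914  0.0793] 0.0186
[-0.2424  0.6048  0.2427  0.1143 -0.0169  0.2276 -0.0914  0.0792] 0.0185
```

```bash
cat > kin.py <<'E'
from h import *
from scipy.optimize import least_squares
E=lambda a,t:R.from_euler(a,t)
G=[.1,0,0,.4,0,0,.35,0,0,0,.25]
def fk(P,q):
    z0,x0,e,L1,a3,d3,L2,d4,w,d5,Lt=P
    r=E("z",q[0]);p=r.apply([x0,0,z0])
    r=r*E("y",q[1]);p=p+r.apply([e,0,L1])
    r=r*E("y",q[2]);p=p+r.apply([a3,d3,L2])
    r=r*E("z",q[3]);p=p+r.apply([0,d4,0])
    r=r*E("y",q[4]);p=p+r.apply([w,d5,Lt])
    return p,r*E("z",q[5])*E("z",np.pi/2)
def fit(D,lam=.003):
    f=lambda P:np.concatenate([fk(P,q)[0]-p for q,p in D])
    r=least_squares(lambda P:np.r_[f(P),lam*(P-G)],G);return r.x,np.abs(f(r.x)).max()
LO=np.array([-3.08,-.75,.22,-1.43,0,-2.85]);HI=np.array([3.08,2.2,2.44,4.57,2.65,2.85])
def ik(P,pos,Q,q0):
    f=lambda q:np.r_[fk(P,q)[0]-pos,.3*(fk(P,q)[1].inv()*R.from_quat(Q)).as_rotvec()]
    r=least_squares(f,np.clip(q0,LO+.01,HI-.01),bounds=(LO,HI));return r.x,np.abs(r.fun).max()
E
python3 - <<'E'
from kin import *
import json
D=json.load(open("d.json"))
for l in(.01,.001,.0001):
    P,m=fit(D,l);print(np.round(P,3),round(m,4))
E
```

```text
[ 0.272  0.002  0.     0.587  0.114  0.111  0.39  -0.     0.001 -0.
  0.281] 0.0005
[ 0.278 -0.001  0.001  0.587  0.115  0.111  0.392 -0.    -0.    -0.
  0.285] 0.0005
[ 0.278 -0.001  0.001  0.587  0.115  0.111  0.392 -0.    -0.     0.
  0.285] 0.0005
```

```bash
python3 - <<'E'
from kin import *
import json
o=json.load(open("d.json"));P,_=fit(o,.001)
for lean in(25,30):
 for yaw in(-5,5,15):
  for j4 in(.3,2.8):
   for fl in(0,1):
    print(lean,yaw,"flip" if fl else "camfront",j4)
    for tip in((.50,.155,.06),(.575,.155,.006),(.53,.15,.006),(.49,.14,.006),(.45,.14,.006)):
     Q=(qf if fl else q)(lean,yaw);z=R.from_quat(Q).apply([0,0,1])
     best=min((ik(P,np.array(tip)-.022*z,Q,[.1,.8,1.7,j4,.3,a]) for a in(-1.5,1.5)),key=lambda t:t[1])
     if best[1]<.003:print("  ",tip[0],np.round(best[0],2))
E
```

```text
25 -5 camfront 0.3
   0.5 [ 0.14  0.65  2.12  4.24  0.11 -2.45]
   0.575 [ 0.12  0.79  1.95  4.39  0.09 -2.62]
   0.53 [ 0.12  0.78  2.06  3.73  0.16 -1.96]
   0.49 [ 0.11  0.79  2.17  3.47  0.26 -1.71]
   0.45 [ 0.12  0.8   2.26  3.39  0.36 -1.61]
25 -5 flip 0.3
   0.5 [0.14 0.65 2.12 4.24 0.11 0.69]
   0.575 [0.12 0.79 1.95 4.39 0.09 0.52]
   0.53 [0.12 0.78 2.06 3.73 0.16 1.18]
   0.49 [0.11 0.79 2.17 3.47 0.26 1.43]
   0.45 [0.12 0.8  2.26 3.39 0.36 1.53]
25 -5 camfront 2.8
   0.5 [ 0.14  0.65  2.12  4.24  0.11 -2.45]
   0.575 [ 0.12  0.79  1.95  4.39  0.09 -2.62]
   0.53 [ 0.12  0.78  2.06  3.73  0.16 -1.96]
   0.49 [ 0.11  0.79  2.17  3.47  0.26 -1.71]
   0.45 [ 0.12  0.8   2.26  3.39  0.36 -1.61]
25 -5 flip 2.8
   0.5 [0.14 0.65 2.12 4.24 0.11 0.69]
   0.575 [0.12 0.79 1.95 4.39 0.09 0.52]
   0.53 [0.12 0.78 2.06 3.73 0.16 1.18]
   0.49 [0.11 0.79 2.17 3.47 0.26 1.43]
   0.45 [0.12 0.8  2.26 3.39 0.36 1.53]
25 5 camfront 0.3
   0.5 [ 0.09  0.65  2.14  3.14  0.08 -1.57]
   0.575 [ 0.07  0.79  1.97  3.03  0.05 -1.47]
   0.53 [ 0.07  0.78  2.08  3.09  0.16 -1.54]
   0.49 [ 0.05  
[... 3819 characters left out ...]

   0.5 [0.01 0.68 2.21 2.69 0.29 1.79]
   0.575 [0.01 0.81 2.04 2.62 0.25 1.86]
   0.53 [-0.    0.82  2.15  2.76  0.36  1.7 ]
   0.49 [-0.03  0.84  2.26  2.82  0.48  1.6 ]
   0.45 [-0.04  0.88  2.36  2.89  0.62  1.52]
30 15 camfront 2.8
   0.5 [ 0.01  0.68  2.21  2.69  0.29 -1.35]
   0.575 [ 0.01  0.81  2.04  2.62  0.25 -1.28]
   0.53 [-0.    0.82  2.15  2.76  0.36 -1.44]
   0.49 [-0.03  0.84  2.26  2.82  0.48 -1.54]
   0.45 [-0.04  0.88  2.36  2.89  0.62 -1.62]
30 15 flip 2.8
   0.5 [0.01 0.68 2.21 2.69 0.29 1.79]
   0.575 [0.01 0.81 2.04 2.62 0.25 1.86]
   0.53 [-0.    0.82  2.15  2.76  0.36  1.7 ]
   0.49 [-0.03  0.84  2.26  2.82  0.48  1.6 ]
   0.45 [-0.04  0.88  2.36  2.89  0.62  1.52]
```

>>> move_arm:
  series: "5 0 0 0 0 7; 10 0 0 0 0 14; 15 0 0 0 0 21; 20 0 0 0 0 28; 20 0 0 0 0 35; 20 0 0 0 0 42; 20 0 0 0 0 49; 20 0 0 0 0 56"

```text
time: 6.18
position: [0.4526, 0.141, 0.1442]
tool_rot: [0.226, 0.958, 0.119, 0.126]
ft_force: [0.6, -0.3, -0.5]
grip_width: 0.0391
grip_force: 0.0
```

>>> move_arm:
  series: "0 0 0 0 0 7; 0 0 0 0 0 14; 0 0 0 0 0 21; 0 0 0 0 0 28; 0 0 0 0 0 35; 0 0 0 0 0 42; 0 0 0 0 0 49; 0 0 0 0 0 56"

```text
time: 6.85
position: [0.4526, 0.141, 0.1443]
tool_rot: [0.65, 0.74, 0.164, 0.056]
ft_force: [-0.1, 0.5, -0.3]
grip_width: 0.0394
grip_force: 0.0
```

>>> move_arm:
  series: "0 0 0 0 0 7; 0 0 0 0 0 14; 0 0 0 0 0 21; 0 0 0 0 0 28; 0 0 0 0 0 35; 0 0 0 0 0 42; 0 0 0 0 0 49; 0 0 0 0 0 56"

```text
time: 7.52
position: [0.4526, 0.141, 0.1443]
tool_rot: [0.921, 0.348, 0.171, -0.028]
ft_force: [0.4, 0.4, 0.3]
grip_width: 0.039
grip_force: 0.0
```

```bash
python3 log.py; python3 - <<'E'
from kin import *
from rig import robot
import json
D=json.load(open("d.json"));P,_=fit(D,.001)
o=robot.get_obs();s=(o["position"],o["tool_rot"])
Q=q(30,10);z=R.from_quat(Q).apply([0,0,1])
# free yaw about tool z: choose tool-z spin that keeps rotation small
for sp in(-60,-30,0,30,60):
  Qs=(R.from_quat(Q)*R.from_euler("z",sp,degrees=True)).as_quat()
  p=np.array([.47,.15,.13])-.022*z
  print(sp,rows(s,p,Qs),np.round(ik(P,p,Qs,[.05,.6,2.1,2.8,.4,-1.5])[0],2))
E
```

```text
7.5167 [-0.05   0.449  2.14   0.638  0.315  0.213] tip [0.4591 0.1448 0.1236] z [ 0.296  0.17  -0.94 ] x [0.699 0.632 0.334] [0.4 0.4 0.3]
-60 (array([10.6, -0.7, -1.3]), array([-12.72,   3.17, -30.21])) [ 0.04  0.47  2.24  2.51  0.11 -2.11]
-30 (array([10.6, -0.7, -1.3]), array([-11.34,   6.29,  -0.34])) [ 0.04  0.47  2.24  2.51  0.11 -1.59]
0 (array([10.6, -0.7, -1.3]), array([-9.43,  9.11, 29.53])) [ 0.04  0.47  2.24  2.51  0.11 -1.06]
30 (array([10.6, -0.7, -1.3]), array([-6.98, 11.63, 59.4 ])) [ 0.04  0.47  2.24  2.51  0.11 -0.54]
60 (array([10.6, -0.7, -1.3]), array([-3.96, 13.82, 89.25])) [ 0.04  0.47  2.24  2.51  0.11 -0.01]
```

>>> move_arm:
  series: "2 0 0 -1.5 0.8 0; 4 0 0 -3 1.6 0; 6 0 0 -4.5 2.4 0; 8 0 0 -6 3.2 0; 10 0 0 -7.5 4 0; 10 0 0 -9 5 0; 10 0 0 -11.3 6.3 0; 10 0 0 -11.3 6.3 0"

```text
time: 8.18
position: [0.4601, 0.1524, 0.1483]
tool_rot: [0.91, 0.337, 0.241, 0.022]
ft_force: [0.7, 0.4, -0.5]
grip_width: 0.0392
grip_force: 0.0
```

```bash
python3 log.py
```

```text
8.1833 [ 0.02   0.463  2.22   1.737  0.116 -0.829] tip [0.4701 0.1551 0.1289] z [ 0.454  0.123 -0.882] x [0.656 0.624 0.425] [ 0.7  0.4 -0.5]
```

```bash
python3 - <<'E'
from kin import *
from rig import robot
import json
D=json.load(open("d.json"));P,_=fit(D,.001)
o=robot.get_obs();s=(o["position"],o["tool_rot"])
Q=q(33,3);z=R.from_quat(Q).apply([0,0,1])
for sp in(-30,0,15):
  Qs=(R.from_quat(Q)*R.from_euler("z",sp,degrees=True)).as_quat()
  p=np.array([.46,.152,.12])-.022*z
  print(sp,rows(s,p,Qs),np.round(ik(P,p,Qs,[.05,.6,2.1,2.8,.4,-1.5])[0],2))
E
```

```text
-30 (array([-12.8,  -8.5,   3.1]), array([-7.73,  1.48,  5.96])) [ 0.11  0.52  2.3   3.26  0.26 -2.16]
0 (array([-12.8,  -8.5,   3.1]), array([-7.2 ,  3.49, 35.92])) [ 0.11  0.52  2.3   3.26  0.26 -1.64]
15 (array([-12.8,  -8.5,   3.1]), array([-6.8 ,  4.47, 50.89])) [ 0.11  0.52  2.3   3.26  0.26 -1.38]
```

>>> move_arm:
  series: "-2 -1 0 -1 1 6.4; -3 -2 1 -2 2 13; -5 -3 1 -3 3 19; -6 -4 2 -4 3.5 26; -8 -5 2 -5 4 32; -10 -6 3 -6 4 38; -12 -8 3 -6.8 4.5 45; -13 -8 3 -6.8 4.5 51"

```text
time: 8.85
position: [0.4467, 0.1508, 0.1378]
tool_rot: [0.96, -0.001, 0.279, -0.03]
ft_force: [-0.0, 0.9, 0.3]
grip_width: 0.0394
grip_force: 0.0
```

```bash
python3 log.py
```

```text
8.85 [ 0.079  0.52   2.308  3.088  0.255 -1.433] tip [0.4585 0.152  0.1192] z [ 0.535  0.056 -0.843] x [ 0.844 -0.018  0.535] [-0.   0.9  0.3]
```

>>> move_arm:
  series: "0 0 0 0 0 7; 0 0 0 0 0 14; 0 0 0 0 0 21; 0 0 0 0 0 28; 0 0 0 0 0 35; 0 0 0 0 0 42; 0 0 0 0 0 49; 0 0 0 0 0 56"

```text
time: 9.52
position: [0.4478, 0.1511, 0.1383]
tool_rot: [0.847, -0.451, 0.233, -0.158]
ft_force: [-0.3, 0.6, 1.1]
grip_width: 0.0392
grip_force: 0.0
```

>>> move_arm:
  series: "0 0 0 0 0 7; 0 0 0 0 0 14; 0 0 0 0 0 21; 0 0 0 0 0 28; 0 0 0 0 0 35; 0 0 0 0 0 42; 0 0 0 0 0 49; 0 0 0 0 0 56"

```text
time: 10.18
position: [0.4477, 0.151, 0.1383]
tool_rot: [-0.536, 0.796, -0.131, 0.249]
ft_force: [0.4, 0.2, -0.1]
grip_width: 0.0391
grip_force: 0.0
```

>>> move_arm:
  series: "0 0 0 0 0 7; 0 0 0 0 0 14; 0 0 0 0 0 21; 0 0 0 0 0 28; 0 0 0 0 0 35; 0 0 0 0 0 42; 0 0 0 0 0 49; 0 0 0 0 0 56"

```text
time: 10.85
position: [0.4477, 0.151, 0.1383]
tool_rot: [-0.1, 0.954, 0.001, 0.281]
ft_force: [0.2, -1.2, 0.4]
grip_width: 0.039
grip_force: 0.0
```

```bash
python3 log.py; cat > plan.py <<'E'
from kin import *
from rig import robot
import json,sys
D=json.load(open("d.json"));P,_=fit(D,.001)
o=robot.get_obs();s=(o["position"],o["tool_rot"])
lean,yaw=float(sys.argv[1]),float(sys.argv[2]);Q=qf(lean,yaw);z=R.from_quat(Q).apply([0,0,1])
for a in sys.argv[3:]:
  p=np.array(eval(a))-.022*z
  print(a,rows(s,p,Q),np.round(ik(P,p,Q,o["q"])[0],2))
E
python3 plan.py 32 -3 .50,.155,.10 .50,.155,.06
```

```text
10.85 [0.079 0.519 2.306 3.081 0.254 1.505] tip [0.4595 0.1523 0.1198] z [ 0.537  0.058 -0.842] x [-0.822 -0.19  -0.537] [ 0.2 -1.2  0.4]
.50,.155,.10 (array([-23.7,  -2.2,  38.6]), array([ 4.86,  0.92, 13.51])) [0.15 0.58 2.19 3.69 0.21 1.21]
.50,.155,.06 (array([-2.2, -0. , 72.3]), array([ 4.86,  0.92, 13.51])) [0.15 0.69 2.21 3.48 0.32 1.42]
```

>>> move_arm:
  series: "0 0 10 0.6 0.1 2; 0 0 20 1.2 0.2 4; -1 0 30 1.8 0.4 6; -1 0 40 2.6 0.5 8; -2 0 50 3.5 0.6 10; -2 0 60 4.2 0.8 12; -2 0 72 4.9 0.9 13.5; -2 0 72 4.9 0.9 13.5"

```text
time: 11.52
position: [0.4898, 0.1561, 0.078]
tool_rot: [0.022, 0.961, -0.008, 0.276]
ft_force: [0.4, -0.3, -0.1]
grip_width: 0.0394
grip_force: 0.0
```

```bash
python3 log.py; python3 plan.py 32 -3 .51,.155,.035 .575,.1535,.030 .575,.1535,.012 .575,.1535,.006;python3 - <<'E'
from rig import robot
import cv2
from h import *
c=robot.camera("wrist");cv2.imwrite("pics/w2.png",c["img"][:,:,::-1])
for t in ["cork_mat","wood_trivet"]:
    print(t,[(np.round(a["xyz"],3).tolist(),round(a["p"],2)) for a in robot.tip_of(c,t)[:1]])
E
```

```text
11.5167 [0.151 0.695 2.203 3.486 0.325 1.411] tip [0.5015 0.1555 0.0594] z [ 0.531 -0.028 -0.847] x [-0.846  0.038 -0.531] [ 0.4 -0.3 -0.1]
.51,.155,.035 (array([ 5.7, -0.1, 25.2]), array([-0.01,  0.1 ,  0.34])) [0.15 0.76 2.19 3.43 0.37 1.47]
.575,.1535,.030 (array([-46.7,   1.5,  64. ]), array([-0.01,  0.1 ,  0.34])) [0.12 0.77 2.04 3.54 0.24 1.33]
.575,.1535,.012 (array([-37.2,   1.6,  79.2]), array([-0.01,  0.1 ,  0.34])) [0.12 0.81 2.04 3.48 0.27 1.39]
.575,.1535,.006 (array([-34. ,   1.6,  84.3]), array([-0.01,  0.1 ,  0.34])) [0.12 0.83 2.04 3.47 0.29 1.4 ]
cork_mat [([0.63, 0.157, 0.002], 0.86)]
wood_trivet []
```

View pics/w2.png

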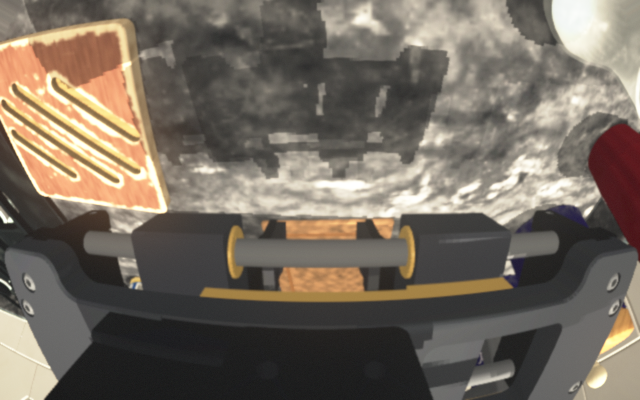

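The wrist view shows the mat's near edge between the fingers at rows ~219 (columns ~264–395), and the trivet's left side from (132,22) to (166,211). I'll measure both and work out the glass clearance.

```bash
python3 - <<'E'
from rig import robot
from h import *
c=robot.camera("wrist")
a,b=ray(c,(132,22),.012,1),ray(c,(166,211),.012,1);d=b-a
print(a,b,np.linalg.norm(d),np.degrees(np.arctan2(d[1],d[0])))
for p in[(264,221),(395,219)]:print("mat",ray(c,p,.006,1))
E
```

```text
[0.38173046 0.06051836 0.012     ] [0.53082443 0.02604822 0.012     ] 0.15302680060995905 -13.01790662701456
mat [0.55197961 0.10597945 0.006     ]
mat [0.55399221 0.21278934 0.006     ]
```

>>> move_arm:
  series: "6 0 25 0 0 0; -7 0 35 0 0 0; -20 1 45 0 0 0; -34 1 55 0 0 0; -46 1 64 0 0 0; -46 1.5 64 0 0 0; -42 1.5 72 0 0 0; -38 1.5 78 0 0 0"

```text
time: 12.38
position: [0.5632, 0.154, 0.0342]
tool_rot: [0.022, 0.96, -0.008, 0.278]
ft_force: [-0.4, -0.3, -0.1]
grip_width: 0.0391
grip_force: 0.0
```

```bash
python3 log.py
```

```text
12.3833 [0.121 0.805 2.042 3.481 0.277 1.383] tip [0.5749 0.1534 0.0156] z [ 0.533 -0.027 -0.845] x [-0.845  0.037 -0.534] [-0.4 -0.3 -0.1]
```

>>> move_arm:
  series: "1 0 1.6 0 0 0; 1.6 0 2.5 0 0 0; 1.6 0 2.5 0 0 0"

```text
time: 12.63
position: [0.5627, 0.1541, 0.0305]
tool_rot: [0.021, 0.961, -0.008, 0.277]
ft_force: [-0.4, 0.4, 0.5]
grip_width: 0.0393
grip_force: 0.3
```

>>> move_arm:
  series: "0.5 0 0.9 0 0 0; 1 0 1.7 0 0 0; 1 0 1.7 0 0 0"

```text
time: 12.88
position: [0.5634, 0.1542, 0.0298]
tool_rot: [0.021, 0.96, -0.008, 0.278]
ft_force: [-5.3, -0.1, 7.2]
grip_width: 0.0391
grip_force: 3.8
```

>>> move_arm:
  series: "0.5 0 0.9 0 0 0; 0.5 0 0.9 0 0 0; 3 -0.1 -0.7 0 0 0; 7.3 -0.4 -3.4 0 0 0; 13.2 -0.7 -7.1 0 0 0; 20 -1.1 -11.4 0 0 0; 27.5 -1.5 -16.1 0 0 0; 34.3 -1.8 -20.4 0 0 0"

```text
time: 13.55
position: [0.5269, 0.1542, 0.0297]
tool_rot: [0.022, 0.959, -0.008, 0.283]
ft_force: [4.4, 0.1, 6.3]
grip_width: 0.0394
grip_force: 3.4
```

```bash
python3 log.py; python3 - <<'E'
from rig import robot
from h import *
for n in("side","top"):
  c=robot.camera(n);print([(np.round(a["xyz"],3).tolist(),round(a["p"],2)) for a in robot.tip_of(c,"cork_mat")[:1]])
c=robot.camera("wrist");cv2.imwrite("pics/w3.png",c["img"][:,:,::-1])
print([(np.round(a["xyz"],3).tolist(),round(a["p"],2)) for a in robot.tip_of(c,"cork_mat")[:1]])
E
```

```text
13.55 [0.133 0.823 2.132 3.404 0.391 1.477] tip [0.5388 0.1536 0.0113] z [ 0.541 -0.027 -0.84 ] x [-0.839  0.037 -0.542] [4.4 0.1 6.3]
[]
[]
[([0.591, 0.158, -0.002], 0.93)]
```

View pics/w3.png

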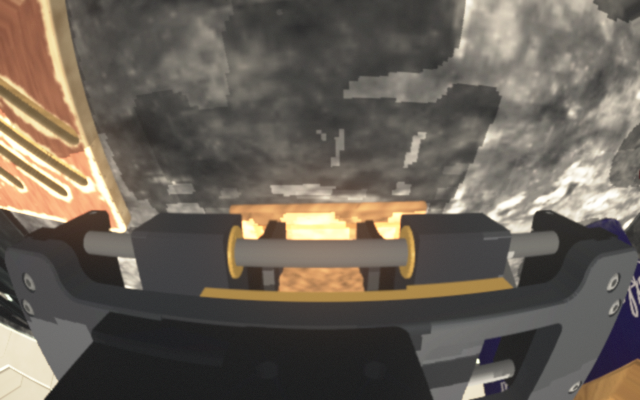

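The mat follows (the near edge now at row ~207, its border visible), and the friction ratio is about 0.7, so no slip. I'll continue the pull.

>>> move_arm:
  series: "6 -0.3 -3 0 0 0; 13 -0.7 -7.5 0 0 0; 21 -1.1 -12.5 0 0 0; 29 -1.6 -17.5 0 0 0; 37 -2 -22.5 0 0 0; 43 -2.3 -26.3 0 0 0"

```text
time: 14.35
position: [0.4775, 0.1544, 0.0296]
tool_rot: [0.022, 0.958, -0.008, 0.284]
ft_force: [6.5, -0.5, 9.7]
grip_width: 0.0392
grip_force: 4.7
```

>>> move_arm:
  series: "6 -0.3 -3.6 0 0 0; 13 -0.7 -8 0 0 0; 20 -1.1 -12.4 0 0 0; 27 -1.5 -16.8 0 0 0; 32 -1.7 -19.9 0 0 0; 32 -1.7 -19.9 0 0 0"

```text
time: 14.85
position: [0.4393, 0.1545, 0.0294]
tool_rot: [0.022, 0.958, -0.007, 0.284]
ft_force: [4.0, 0.6, 15.1]
grip_width: 0.0393
grip_force: 7.5
```

```bash
python3 log.py; python3 - <<'E'
from rig import robot
from h import *
c=robot.camera("wrist");cv2.imwrite("pics/w4.png",c["img"][:,:,::-1])
print([(np.round(a["xyz"],3).tolist(),round(a["p"],2)) for a in robot.tip_of(c,"cork_mat")[:1]])
E
python3 plan.py 32 -3 .445,.155,.04 .50,.155,.04 .50,.155,.015 .47,.095,.012;python3 plan.py 32 -15 .4675,.096,.012 .49,.10,.012
```

```text
14.85 [0.172 0.882 2.341 3.339 0.656 1.596] tip [0.4513 0.154  0.0109] z [ 0.545 -0.027 -0.838] x [-0.837  0.037 -0.545] [ 4.   0.6 15.1]
[([0.505, 0.162, 0.002], 0.61)]
.445,.155,.04 (array([-10.9,   0.8, -27.8]), array([0.11, 1.02, 0.38])) [0.18 0.78 2.34 3.38 0.54 1.56]
.50,.155,.04 (array([-57. ,   3.3,   2.1]), array([0.11, 1.02, 0.38])) [0.15 0.75 2.21 3.43 0.38 1.47]
.50,.155,.015 (array([-43.3,   3.3,  23.1]), array([0.11, 1.02, 0.38])) [0.15 0.82 2.21 3.39 0.45 1.52]
.47,.095,.012 (array([-18.8, -58. ,  10.8]), array([0.11, 1.02, 0.38])) [-0.02  0.87  2.35  3.17  0.64  1.57]
.4675,.096,.012 (array([-16.9, -54.7,   9.6]), array([ 6.56,  1.03, 10.5 ])) [0.08 0.85 2.31 3.48 0.58 1.58]
.49,.10,.012 (array([-35.6, -49.7,  21.7]), array([ 6.56,  1.03, 10.5 ])) [0.09 0.84 2.25 3.53 0.5  1.53]
```

>>> move_arm:
  series: "-5 0 -8 0 0 0; -11 0.8 -28 0 0 0; -27 1.5 -17 0 0 0; -42 2.3 -8 0 0 0; -57 3 2 0 0 0; -57 3 2 0 0 0; -50 3 13 0 0 0; -50 3 13 0 0 0"

```text
time: 15.62
position: [0.4829, 0.1548, 0.0407]
tool_rot: [0.022, 0.961, -0.008, 0.275]
ft_force: [0.3, -0.1, -1.1]
grip_width: 0.0394
grip_force: 0.0
```

```bash
python3 log.py; python3 - <<'E'
from rig import robot
from h import *
c=robot.camera("wrist");cv2.imwrite("pics/w5.png",c["img"][:,:,::-1])
for t in("cork_mat","wood_trivet"):print([(np.round(a["xyz"],3).tolist(),round(a["p"],2)) for a in robot.tip_of(c,t)[:1]])
E
```

```text
15.6167 [0.15  0.801 2.226 3.39  0.447 1.51 ] tip [0.4946 0.1542 0.022 ] z [ 0.529 -0.028 -0.848] x [-0.848  0.037 -0.529] [ 0.3 -0.1 -1.1]
[([0.508, 0.159, 0.001], 0.92)]
[([0.445, -0.035, 0.002], 0.76)]
```

View pics/w5.png

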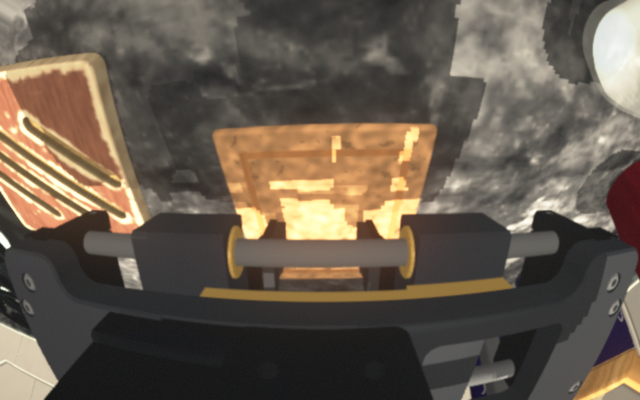

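The wrist view shows the mat clear of the shelf, its near edge from px (214,131) to (437,125). The trivet's left edge runs from (102,55) to about (145,218).

```bash
cat > meas.py <<'E'
from rig import robot
from h import *
def meas(ml,mr,ta,tb,ty=None):
    c=robot.camera("wrist")
    a,b=ray(c,mr,.006,1),ray(c,ml,.006,1);d=b-a
    print("near edge R",a[:2],"L",b[:2],"len",np.linalg.norm(d),"yaw",np.degrees(np.arctan2(-d[0],d[1])))
    u=np.array([d[1],-d[0]])/np.linalg.norm(d[:2]);C=(a+b)[:2]/2+.07*u;print("centre",C)
    t0,t1=ray(c,ta,.012,1)[:2],ray(c,tb,.012,1)[:2];e=t1-t0;L=np.linalg.norm(e);e/=L
    print("trivet",t0,t1,L,np.degrees(np.arctan2(e[1],e[0])))
    return C
E
python3 -c "
from meas import *
meas((437,126),(214,132),(102,55),(145,218))"
```

```text
near edge R [0.43296652 0.10487066] L [0.43372764 0.21205514] len 0.10718717776975574 yaw -0.40685059555511127
centre [0.50334532 0.15796584]
trivet [0.38112784 0.06356818] [0.48976681 0.03850261] 0.11149308553098912 -12.992129732966992
```

>>> move_arm:
  series: "3 0 5 0 0 0; 5.7 0 9.2 0 0 0; 6.4 0 10.2 0 0 0; 6.9 0 11 0 0 0; 6.9 0 11 0 0 0"

```text
time: 16.23
position: [0.4853, 0.155, 0.0299]
tool_rot: [0.021, 0.96, -0.008, 0.279]
ft_force: [-1.0, 0.3, 5.0]
grip_width: 0.0393
grip_force: 2.6
```

```bash
python3 log.py; python3 - <<'E'
from rig import robot
from h import *
o=robot.get_obs();s=(o["position"],o["tool_rot"]);r=R.from_quat(s[1]);tip=s[0]+.022*r.apply([0,0,1])
# path in world: tip shift & yaw about world z through tip, from measured pose
T=np.array([.4605,.1027])
for k in np.linspace(0,1,9)[1:]:
    t=tip.copy();t[:2]+=(T-tip[:2])*k
    Q=R.from_euler("z",-12.3*k,degrees=True)*r
    print(*rows(s,t-.022*Q.apply([0,0,1]),Q.as_quat()))
E
```

```text
16.2333 [0.15  0.835 2.225 3.373 0.484 1.529] tip [0.497  0.1544 0.0113] z [ 0.535 -0.027 -0.845] x [-0.844  0.037 -0.535] [-1.   0.3  5. ]
[ 3.6 -6.3 -2.3] [0.82 0.01 1.3 ]
[  7.2 -12.7  -4.5] [1.65 0.01 2.6 ]
[ 10.8 -19.   -6.8] [2.47 0.02 3.9 ]
[ 14.4 -25.4  -9. ] [3.29 0.02 5.19]
[ 18.  -31.7 -11.3] [4.12 0.03 6.49]
[ 21.6 -38.1 -13.5] [4.94 0.03 7.79]
[ 25.1 -44.4 -15.7] [5.76 0.04 9.09]
[ 28.7 -50.8 -18. ] [ 6.59  0.04 10.39]
```

>>> move_arm:
  series: "0.5 0 0.9 0 0 0; 3.9 -6.3 -1.3 0.8 0 1.3; 7.3 -12.7 -3.4 1.7 0 2.6; 10.7 -19 -5.6 2.5 0 3.9; 14.1 -25.4 -7.7 3.3 0 5.2; 17.5 -31.7 -9.8 4.1 0 6.5; 20.8 -38 -12 5 0 7.8; 24 -44.4 -14 5.8 0 9.1"

```text
time: 16.9
position: [0.4575, 0.112, 0.0298]
tool_rot: [0.111, 0.953, -0.034, 0.279]
ft_force: [2.1, 2.8, 5.6]
grip_width: 0.0391
grip_force: 2.9
```

```bash
python3 log.py; python3 - <<'E'
from rig import robot
from h import *
c=robot.camera("wrist");cv2.imwrite("pics/w6.png",c["img"][:,:,::-1])
for t in("cork_mat","wood_trivet"):print([(np.round(a["xyz"],3).tolist(),round(a["p"],2)) for a in robot.tip_of(c,t)[:1]])
E
```

```text
16.9 [0.117 0.86  2.301 3.487 0.589 1.578] tip [0.469  0.1092 0.0113] z [ 0.525 -0.127 -0.842] x [-0.819  0.193 -0.54 ] [2.1 2.8 5.6]
[([0.477, 0.111, -0.001], 0.87)]
[([0.445, -0.034, 0.002], 0.6)]
```

View pics/w6.png

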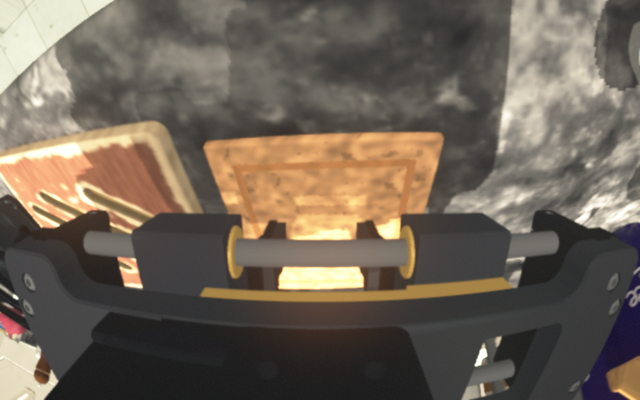

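The wrist view shows the mat's near edge from px (206,143) to (443,134), and the trivet's left edge from about (164,126) to (202,211), with a small gap remaining.

```bash
python3 - <<'E'
from meas import *
C=meas((443,135),(206,144),(164,126),(202,211))
c=robot.camera("wrist")
# edge refine: right mat edge & trivet left edge along rows
im=c["img"].astype(int)
for v in(150,170,190,205):
    print(v,[(u,tuple(im[v,u])) for u in range(172,244,6)])
E
```

```text
near edge R [0.39610528 0.0725295 ] L [0.41526369 0.17604535] len 0.10527381147012986 yaw -10.485488754561134
centre [0.47451556 0.11154837]
trivet [0.37818165 0.06225662] [0.43171954 0.05232776] 0.054450785268905906 -10.50641778097806
150 [(172, (np.int64(158), np.int64(137), np.int64(104))), (178, (np.int64(120), np.int64(105), np.int64(86))), (184, (np.int64(78), np.int64(72), np.int64(67))), (190, (np.int64(76), np.int64(70), np.int64(65))), (196, (np.int64(74), np.int64(70), np.int64(64))), (202, (np.int64(72), np.int64(64), np.int64(56))), (208, (np.int64(210), np.int64(153), np.int64(100))), (214, (np.int64(196), np.int64(143), np.int64(94))), (220, (np.int64(182), np.int64(132), np.int64(87))), (226, (np.int64(161), np.int64(119), np.int64(80))), (232, (np.int64(195), np.int64(141), np.int64(93))), (238, (np.int64(192), np.int64(138), np.int64(92)))]
170 [(172, (np.int64(204), np.int64(173), np.int64(129))), (178, (np.int64(150), np.int64(129), np.int64(97))), (184, (np.int64(165), np.int64(144), np.int64(110))), (190, (np.int64(90), np.int64(84), np.int64(78))), (196, (np.in
[... 978 characters left out ...]
int64(95))), (238, (np.int64(202), np.int64(144), np.int64(94)))]
205 [(172, (np.int64(126), np.int64(84), np.int64(64))), (178, (np.int64(136), np.int64(95), np.int64(73))), (184, (np.int64(199), np.int64(166), np.int64(125))), (190, (np.int64(198), np.int64(169), np.int64(127))), (196, (np.int64(147), np.int64(124), np.int64(93))), (202, (np.int64(124), np.int64(107), np.int64(85))), (208, (np.int64(92), np.int64(86), np.int64(80))), (214, (np.int64(98), np.int64(92), np.int64(84))), (220, (np.int64(87), np.int64(80), np.int64(74))), (226, (np.int64(183), np.int64(134), np.int64(90))), (232, (np.int64(192), np.int64(139), np.int64(92))), (238, (np.int64(205), np.int64(149), np.int64(98)))]
```

```bash
cat > gap.py <<'E'
from rig import robot
from h import *
c=robot.camera("wrist")
im=cv2.cvtColor(c["img"],cv2.COLOR_RGB2HSV)[:,:,1].astype(int)
def run(rws,lo=165,hi=260,th=75):
    A=[];B=[]
    for v in rws:
        sat=im[v,lo:hi];m=np.where(sat<45)[0]
        if len(m)<3: print(v,"no gap");continue
        g=np.split(m,np.where(np.diff(m)>2)[0]+1);g=max(g,key=len)
        A.append(ray(c,(lo+g[0]-1,v),0.0,1)[:2]);B.append(ray(c,(lo+g[-1]+1,v),.003,1)[:2])
    A,B=np.array(A),np.array(B)
    for n,X in(("trivet",A),("mat",B)):
        f=np.polyfit(X[:,0],X[:,1],1);print(n,X[0],X[-1],"yaw",np.degrees(np.arctan(f[0])),"res",np.abs(X[:,1]-np.polyval(f,X[:,0])).max())
    print("gap mm",np.round((B-A)[:,1]*1000*.977,1))
if __name__=="__main__": run(range(148,210,4))
E
python3 gap.py
```

```text
trivet [0.39777179 0.05300332] [0.44159889 0.04439251] yaw -10.572863444463037 res 0.00037756727941305745
mat [0.39938848 0.06702106] [0.44127807 0.05900136] yaw -11.239217453597625 res 0.0005458639714799041
gap mm [13.7 13.8 14.  13.6 14.2 13.8 14.  13.6 13.7 13.8 14.  14.2 13.2 13.4
 13.5 14.3]
```

>>> move_arm:
  series: "1 -3 0 0.2 0 0.3; 2 -6 -0.6 0.3 0 0.5; 3.2 -9 -1.5 0.3 0 0.5; 3.5 -11 -1.7 0.3 0 0.5; 3.6 -12 -1.7 0.3 0 0.5; 3.6 -12 -1.7 0.3 0 0.5"

```text
time: 17.7
position: [0.4513, 0.1014, 0.0297]
tool_rot: [0.115, 0.952, -0.035, 0.28]
ft_force: [1.5, 2.6, 8.7]
grip_width: 0.0388
grip_force: 4.2
```

```bash
python3 log.py; python3 gap.py
```

```text
17.7 [0.09  0.872 2.327 3.451 0.626 1.598] tip [0.4629 0.0985 0.0112] z [ 0.525 -0.132 -0.841] x [-0.817  0.2   -0.541] [1.5 2.6 8.7]
172 no gap
180 no gap
188 no gap
192 no gap
196 no gap
200 no gap
204 no gap
208 no gap
trivet [0.39476699 0.05354149] [0.41882056 0.04885228] yaw -11.159032043361599 res 0.00015526295023104986
mat [0.39363441 0.05810902] [0.41686984 0.05325578] yaw -11.335122298723837 res 0.00023676969799216185
gap mm [4.5 4.  4.  4.1 4.1 4.1 4.2 4.3]
```

>>> move_arm:
  series: "0 -1.5 0 0 0 0; 0 -3 0 0 0 0; 0 -4 0 0 0 0; 0 -5 0 0 0 0; 0 -5 0 0 0 0"

```text
time: 18.17
position: [0.45, 0.0968, 0.0297]
tool_rot: [0.115, 0.953, -0.035, 0.28]
ft_force: [1.6, 4.5, 8.8]
grip_width: 0.039
grip_force: 4.3
```

```bash
python3 log.py; python3 gap.py
```

```text
18.1667 [0.075 0.875 2.336 3.432 0.638 1.603] tip [0.4615 0.0939 0.0112] z [ 0.525 -0.131 -0.841] x [-0.817  0.2   -0.541] [1.6 4.5 8.8]
148 no gap
152 no gap
156 no gap
160 no gap
164 no gap
168 no gap
172 no gap
176 no gap
180 no gap
184 no gap
188 no gap
192 no gap
196 no gap
200 no gap
204 no gap
208 no gapTraceback (most recent call last):
  File "gap.py", line 16, in <module>
    if __name__=="__main__": run(range(148,210,4))
                             ~~~^^^^^^^^^^^^^^^^^^
  File "gap.py", line 14, in run
    f=np.polyfit(X[:,0],X[:,1],1);print(n,X[0],X[-1],"yaw",np.degrees(np.arctan(f[0])),"res",np.abs(X[:,1]-np.polyval(f,X[:,0])).max())
                 ~^^^^^
IndexError: too many indices for array: array is 1-dimensional, but 2 were indexed
```

>>> move_arm:
  series: "0 -0.7 0 0 0 0; 0 -1.5 0 0 0 0; 0 -2 0 0 0 0; 0 -2 0 0 0 0"

```text
time: 18.55
position: [0.4497, 0.0955, 0.0297]
tool_rot: [0.114, 0.953, -0.035, 0.28]
ft_force: [1.4, 7.2, 9.4]
grip_width: 0.0393
grip_force: 4.3
```

```bash
python3 log.py
```

```text
18.55 [0.07  0.877 2.339 3.423 0.642 1.605] tip [0.4612 0.0926 0.0112] z [ 0.525 -0.13  -0.841] x [-0.817  0.198 -0.541] [1.4 7.2 9.4]
```

>>> move_arm:
  series: "-1 0 -2 0 0 0; -5 0 -8 0 0 0; -14 0 -21 0 0 0; -27 0 -42 0 0 0; -41 0 -63 0 0 0; -54 0 -84 0 0 0; -65 0 -101 0 0 0; -65 0 -101 0 0 0"

```text
time: 19.22
position: [0.4486, 0.0947, 0.1518]
tool_rot: [0.118, 0.952, -0.035, 0.279]
ft_force: [-0.3, 0.5, 0.6]
grip_width: 0.0391
grip_force: 0.0
```

```bash
python3 log.py; python3 - <<'E'
from rig import robot
from h import *
for n in("wrist","side","top"):
  c=robot.camera(n);cv2.imwrite(f"pics/z_{n}.png",c["img"][:,:,::-1])
  for t in("cork_mat","wood_trivet","tin","glass_cup","brown_bottle","tumbler"):print(n,t,[(np.round(a["xyz"],3).tolist(),round(a["p"],2)) for a in robot.tip_of(c,t)[:1]])
E
```

```text
19.2167 [0.069 0.477 2.286 3.935 0.237 1.059] tip [0.4601 0.0918 0.1333] z [ 0.523 -0.132 -0.842] x [-0.817  0.205 -0.539] [-0.3  0.5  0.6]
wrist cork_mat [([0.47, 0.097, 0.001], 0.77)]
wrist wood_trivet [([0.441, -0.033, -0.001], 0.75)]
wrist tin []
wrist glass_cup [([0.689, 0.228, 0.162], 0.5)]
wrist brown_bottle []
wrist tumbler [([0.685, 0.231, 0.162], 0.61)]
side cork_mat []
side wood_trivet []
side tin []
side glass_cup [([0.372, 0.306, 0.003], 0.64)]
side brown_bottle []
side tumbler [([0.688, 0.23, 0.163], 0.96)]
top cork_mat [([0.468, 0.095, -0.0], 0.92)]
top wood_trivet []
top tin []
top glass_cup []
top brown_bottle [([0.63, 0.125, 0.162], 0.75)]
top tumbler []
```

View pics/z_wrist.png

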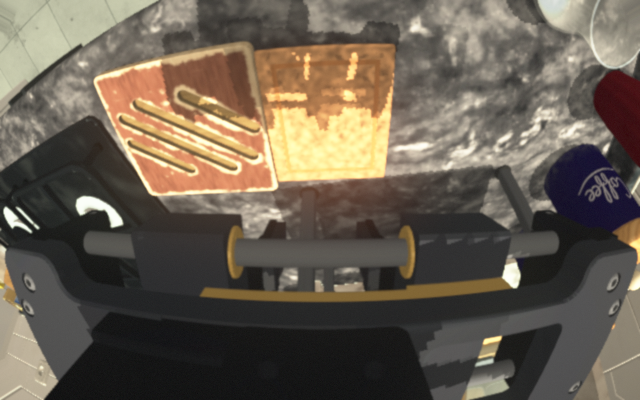

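The view shows the mat flush against the trivet. Trivet corners are at (253,42), (276,187), (152,193), (96,80), and the mat's are at about (397,44), (387,178), (276,182). I'll check the fit by computation.

```bash
python3 - <<'E'
from rig import robot
from h import *
c=robot.camera("wrist")
f=lambda u,v,z:ray(c,(u,v),z,1)[:2]
T=[f(*p,.012) for p in[(253,42),(276,188),(151,194),(95,78)]];M=[f(*p,.006) for p in[(397,44),(387,179)]]
print("T",np.round(T,4),[np.linalg.norm(T[i]-T[i-1]) for i in range(4)]);print("M",np.round(M,4),np.linalg.norm(M[1]-M[0]))
e=T[1]-T[0];e/=np.linalg.norm(e);a=np.degrees(np.arctan2(e[1],e[0]));g=M[1]-M[0]
e2=T[2]-T[3];print("trivet yaw L",a,"R",np.degrees(np.arctan2(e2[1],e2[0])),"mat yaw L",np.degrees(np.arctan2(g[1],g[0])))
n=np.array([-e[1],e[0]]);o=np.mean(T,0);print("trivet c",o)
for p in M:print("mat left corners in trivet frame",(p-o)@e*1000,(p-o)@n*1000)
E
```

```text
T [[ 0.3784  0.0603]
 [ 0.5255  0.0278]
 [ 0.4985 -0.1191]
 [ 0.3523 -0.0895]] [np.float64(0.15204781459122743), np.float64(0.15057806330608392), np.float64(0.14936137161007304), np.float64(0.14915855001504644)]
M [[0.4069 0.1628]
 [0.5454 0.1389]] 0.1405649584840501
trivet yaw L -12.488634144139125 R -11.478398351244449 mat yaw L -9.782292630066596
trivet c [ 0.43867438 -0.03012665]
mat left corners in trivet frame -72.73509649948399 181.45345667323497
mat left corners in trivet frame 67.67308357326108 188.0905134216983
```

```bash
python3 - <<'E'
from rig import robot
from h import *
c=robot.camera("wrist");f=lambda u,v,z:ray(c,(u,v),z,1)[:2]
S=cv2.cvtColor(c["img"],cv2.COLOR_RGB2HSV)[:,:,1].astype(int);I=c["img"].astype(int)
def line(P,n,sw=0):
    P=np.array(P);x,y=(P[:,0],P[:,1]) if not sw else (P[:,1],P[:,0])
    for _ in range(2):
        k=np.polyfit(x,y,1);r=np.abs(y-np.polyval(k,x));m=r<max(.0015,1.5*r.std());x,y=x[m],y[m]
    a=np.degrees(np.arctan(k[0]))*(-1 if sw else 1);print(n,"yaw %.2f"%a,"at .45/.1: %.4f"%np.polyval(k,.45 if not sw else .1),len(x))
ml=[];me=[];mf=[];tl=[]
for v in range(52,172,3):
    w=np.where(S[v,340:430]>70)[0]
    if len(w): ml.append(f(340+w[-1]+.5,v,.005))
for u in range(275,388,3):
    w=np.where(S[25:80,u]>70)[0]; 
    if len(w): me.append(f(u,25+w[0]-.5,.005))
    w=np.where(S[120:205,u]>70)[0]
    if len(w): mf.append(f(u,120+w[-1]+.5,.006))
line(ml,"mat left");line(me,"mat near",1);line(mf,"mat far",1)
te=[f(u,np.where(S[120:210,u]>45)[0][-1]+120.5,.012) for u in range(165,265,3)];line(te,"triv far",1)
for v in range(60,182,15): print(v,[(u,int(I[v,u].sum()//3),int(S[v,u])) for u in range(248,290,3)])
E
```

```text
mat left yaw -10.37 at .45/.1: 0.1558 40
mat near yaw -11.08 at .45/.1: 0.3962 38
mat far yaw -14.02 at .45/.1: 0.5757 36
triv far yaw -19.66 at .45/.1: 0.5804 16
60 [(248, 135, 93), (251, 129, 90), (254, 101, 108), (257, 121, 137), (260, 115, 138), (263, 114, 135), (266, 105, 137), (269, 99, 133), (272, 118, 136), (275, 120, 138), (278, 118, 134), (281, 115, 134), (284, 112, 139), (287, 122, 137)]
75 [(248, 117, 103), (251, 140, 94), (254, 128, 94), (257, 111, 122), (260, 123, 139), (263, 130, 139), (266, 128, 137), (269, 104, 138), (272, 98, 150), (275, 102, 152), (278, 101, 138), (281, 102, 138), (284, 106, 136), (287, 117, 139)]
90 [(248, 78, 131), (251, 119, 101), (254, 138, 98), (257, 120, 101), (260, 106, 127), (263, 113, 136), (266, 110, 138), (269, 123, 137), (272, 133, 140), (275, 123, 156), (278, 130, 154), (281, 137, 138), (284, 114, 140), (287, 117, 138)]
105 [(248, 78, 139), (251, 81, 134), (254, 92, 123), (257, 142, 98), (260, 122, 102), (263, 106, 131), (266, 105, 141), (269, 132, 141), (272, 128, 142), (275, 120, 141), (278, 112, 156), (281, 117, 150), (284, 106, 142
[... 507 characters left out ...]
189, 113), (251, 184, 116), (254, 149, 141), (257, 147, 142), (260, 149, 142), (263, 173, 126), (266, 244, 30), (269, 219, 77), (272, 214, 102), (275, 226, 80), (278, 221, 90), (281, 208, 109), (284, 209, 114), (287, 206, 119)]
165 [(248, 204, 97), (251, 235, 52), (254, 245, 29), (257, 244, 30), (260, 225, 71), (263, 183, 120), (266, 195, 110), (269, 243, 34), (272, 222, 75), (275, 201, 119), (278, 219, 94), (281, 217, 98), (284, 208, 109), (287, 207, 120)]
180 [(248, 155, 137), (251, 150, 140), (254, 152, 140), (257, 154, 139), (260, 148, 143), (263, 144, 143), (266, 145, 140), (269, 147, 142), (272, 229, 63), (275, 228, 66), (278, 195, 122), (281, 211, 106), (284, 221, 90), (287, 224, 84)]
```

The fit is close (centred within about 2 mm, square within about 1°). One more gentle push with closed fingers at the mat's centre will let the edge align itself.

>>> move_arm:
  series: "4 0 12 0 0 0; 12 0 28 0 0 0; 24 0 50 0 0 0; 36 0 72 0 0 0; 46 0 88 0 0 0; 54 0 99 0 0 0; 57 0 104.5 0 0 0; 57 0 104.5 0 0 0"
  jaw: 0
  newtons: 10

```text
time: 21.03
position: [0.4553, 0.0922, 0.0298]
tool_rot: [0.116, 0.953, -0.036, 0.277]
ft_force: [-0.8, 1.4, 6.0]
grip_width: 0.0027
grip_force: 3.0
```

```bash
python3 log.py
```

```text
21.0333 [0.061 0.867 2.323 3.431 0.613 1.588] tip [0.4668 0.0892 0.0112] z [ 0.52  -0.133 -0.844] x [-0.82   0.201 -0.537] [-0.8  1.4  6. ]
```

>>> move_arm:
  series: "0.3 -1 0.4 0 0 0; 0.3 -2 0.4 0 0 0; 0.3 -3 0.4 0 0 0; 0.3 -4 0.4 0 0 0; 0.3 -4 0.4 0 0 0"

```text
time: 21.45
position: [0.4554, 0.0886, 0.0298]
tool_rot: [0.116, 0.953, -0.035, 0.277]
ft_force: [0.8, 4.6, 6.0]
grip_width: 0.0005
grip_force: 2.9
```

>>> move_arm:
  series: "-1 0 -2 0 0 0; -5 0 -8 0 0 0; -14 0 -21 0 0 0; -27 0 -42 0 0 0; -41 0 -63 0 0 0; -54 0 -84 0 0 0; -65 0 -101 0 0 0; -65 0 -101 0 0 0"

```text
time: 22.12
position: [0.4564, 0.0887, 0.1528]
tool_rot: [0.118, 0.952, -0.035, 0.279]
ft_force: [-0.0, -1.0, 0.3]
grip_width: 0.0004
grip_force: 0.0
```

```bash
python3 log.py; python3 - <<'E'
from rig import robot
from h import *
for n in("wrist","top"):
  c=robot.camera(n)
  for t in("cork_mat","wood_trivet"):print(n,t,[(np.round(a["xyz"],3).tolist(),round(a["p"],2)) for a in robot.tip_of(c,t)[:1]])
  if n=="top":break
  f=lambda u,v,z:ray(c,(u,v),z,1)[:2]
  S=cv2.cvtColor(c["img"],cv2.COLOR_RGB2HSV)[:,:,1].astype(int)
  def line(P,n,sw=0):
    P=np.array(P);x,y=(P[:,0],P[:,1]) if not sw else (P[:,1],P[:,0])
    for _ in range(2):
        k=np.polyfit(x,y,1);r=np.abs(y-np.polyval(k,x));m=r<max(.0015,1.5*r.std());x,y=x[m],y[m]
    print(n,"yaw %.2f"%(np.degrees(np.arctan(k[0]))*(-1 if sw else 1)),"%.4f"%np.polyval(k,.1 if sw else .45),len(x))
  ml=[];me=[];tn=[]
  for v in range(55,168,3):
    w=np.where(S[v,340:430]>70)[0]
    if len(w): ml.append(f(340+w[-1]+.5,v,.005))
  for u in range(275,380,3):
    w=np.where(S[25:80,u]>70)[0]
    if len(w): me.append(f(u,25+w[0]-.5,.005))
  for u in range(115,240,3):
    w=np.where(S[25:100,u]>60)[0]
    if len(w): tn.append(f(u,25+w[0]-.5,.010))
  line(ml,"mat left");line(me,"mat near",1);line(tn,"triv near",1)
E
```

```text
22.1167 [0.049 0.476 2.273 3.933 0.223 1.042] tip [0.4679 0.0858 0.1343] z [ 0.524 -0.132 -0.842] x [-0.816  0.205 -0.54 ] [-0.  -1.   0.3]
wrist cork_mat [([0.473, 0.097, 0.0], 0.67)]
wrist wood_trivet [([0.445, -0.036, -0.0], 0.73)]
mat left yaw -10.75 0.1560 38
mat near yaw -11.21 0.3964 35
triv near yaw -10.71 0.3861 42
top cork_mat [([0.464, 0.094, -0.001], 0.87)]
top wood_trivet []
```

```bash
python3 -c "
from rig import robot
print(robot.hand_in())"
```

```text
the job is handed in; nothing more can be done
None
```

The job is handed in: the mat is out from under the shelf and its long edge is flush against the trivet's left side, square to within about 1° and centred to within about 2 mm by camera measurement. It took about 22 s, the arm is lifted clear of it, and I saw no sign that the tin, the glass or the shelf items moved, though the tin and the glass weren't both in my last checks.

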